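# Load a filter cartridge and index it at the scan head

## Robot

A 6-joint arm with a two-finger parallel gripper is mounted at the origin on the work surface. World frame = base frame: x ahead of the robot, y to its left, z up, the work surface at z = 0. Lengths are in mm, angles in rad, forces in N, time in s.
With the tool pointing down it reaches from about 400 to 925 mm from the base axis. Payload 12.5 kg.
Tool frame: the origin (TCP) lies between the finger pads, 19 mm behind the fingertips; this is the grasp point; z points along the fingers, x is the direction in which the jaws open and shut, and the axes are right-handed (so a half turn about z gives the same grasp; the last joint's range is limited). The gripper opens to 95 mm and grips with 3 to 60 N. Pads are 20 mm wide; open, the fingers measure 119 mm over their backs; the gripper's body (75 mm by 180 mm) begins 59 mm behind the grasp point.
Start: joints at [-1.344, 0.491, 1.559, -0, 1.092, -0.106], TCP at [204.205, -590.716, 233.461] pointing down, gripper open.
Joint ranges: [-3.1, 3.1], [-0.84, 2.19], [0.05, 2.79], [-1.13, 4.28], [0.06, 2.93], [-2.69, 2.69]. Speed limits (rad/s): [2.22, 2.22, 2.79, 3.14, 3.14, 3.14].

## Interface

Orientations are given as [roll, pitch, yaw] about the fixed x, y, z axes, in that order (R = Rz(yaw) Ry(pitch) Rx(roll)).
In Python, from cell import state, read_camera, camera_model, job_done gives the robot as it stands.
- The arm moves only by the tool arm_command, never from a script. Its argument "steps" is a list of rows, each a list of 6 numbers: the shift along the tool's x, y, z in cm, then the turn, a rotation vector about the tool's x, y, z in degrees. In form: [[dx, dy, dz, rx, ry, rz], ...]. A call has 1 to 12 rows; each row is the pose to reach, as a shift and turn from the pose commanded when the call began, along the tool's axes at that moment; what a row does not reach only later rows make up. A row lasts 1/12 s, in which the tool goes at most 41.7 mm and 7.16 degrees, less where a joint would pass 70% of its speed; a pose out of reach is approached as far as the arm can. A call with a gripper value outside its range is refused whole. "jaw" is the finger opening in cm, from 0 to 9.51, set as the call begins (left out, the last holds). The fingers move at their own pace and stop on an object; the grip force is fixed at half the most. Time passes only in rows, so rows that repeat a pose let the fingers close. It gives the time, the measured TCP pose, the force and the opening at its end, in the units of the state.
- state(): the state, without advancing time (a new reading comes with each control period).
- read_camera(name): name is "scene" or "side" or "wrist"; returns the picture (400x640x3 uint8, red, green, blue); there is no depth.
- camera_model(name): a dict with "K" (3x3 intrinsics, pixels), "xyz" and "rotation" of the camera in the world. Camera axes: x right, y up, looking along -z (the intrinsics and any distortion apply to the point x, -y, -z); pixel columns grow to the right and rows downward; lengths in mm; the calibration is good to about 2 mm. A picture is of the moment at which its call begins: read the wrist's pose just before it. camera_model takes no time and is no camera call; for the wrist camera it gives the pose at the moment of the call.
- job_done(): hands the job in, once; it reports no verdict.
The state is a dict: "t": time; "joints": joint angles; "qvel": joint speeds; "tau": joint torques, N m; "eef_pos": TCP position; "tcp_rot": TCP orientation; "ft_force": force on the tool from outside, world axes, zero at the start; "moment": the same for the moment, N m; "opening": opening from 0.0 (shut) to 1.0 (fully open).
Only numpy, scipy, OpenCV 4.12 (cv2) and the standard library are available. Lean on these libraries where they do the work, as an engineer would, in place of code of your own. Each camera call takes 0.05 s, during which the arm holds its last target. There are 200 camera calls.

## Task

Lay the upright white filter cartridge with blue ends on its side in the carriage's blue V cradle, without dropping it (either end may lead), and let go of it. Then take the carriage by its orange knob and slide it along the rail towards the scan head until you feel the ball detent click into its notch, and finish there, still holding the knob with the ball in the notch. Leave everything else on the bench where it stands.

Things in the scene. Friction and masses are not known exactly. Their poses are not given: they have to be found in the camera images.
- cartridge: white cylinder with blue end caps, 36 mm in diameter, 110 mm long, about 160 g, standing upright on the bench at the start, on the robot's left or right (the grey look-alike has the other place); origin at the centre of its underside, z along its axis
- cartridge_mid (a point): the cartridge's middle, on its axis, 55 mm above its underside; z along its axis. Gripped here with the tool tilted 45 deg, it can be laid by turning the tool 90 deg about the closing line, to 45 deg on the other side
- cradle (a point): where the lying cartridge's middle comes to rest, 65 mm above the bench; moves with the carriage. y along the rail (the cartridge lies along y), x across (knob on the -x side), z up. Two blue 90-degree V supports 12 mm thick, centred 36 mm either side along y, tops about 8 mm below this point; between them 60 mm free for fingertips, down to the carriage plate 30 mm below
- rail: aluminium rail, 360 mm along its y, 80 mm across, fixed to the bench; origin at its underside's centre. Behind it (+x) stands the scan head: white, black top, 60 mm wide, 80 mm tall, centred 95 mm from the rail's middle line; its place along the rail is not given. The notch is level with the middle of the scan head
- knob: the carriage's upright orange knob, a square post 18 x 18 mm with faces along and across the rail, 46 mm tall, foot 35 mm and top 81 mm above the bench; origin at the centre of its foot, on a side tab (30 mm along the rail, top level with the foot), 74 mm from the cradle's middle towards the cradle's -x
- knob_grip (a point): point on the knob's axis, 65 mm above the bench (30 mm above its foot), to take it by. The knob swivels by up to 0.2 rad, so take directions from cradle. With the tool pointing down, put the TCP here
- carriage (a joint): carriage travel, m: 0 at the loading end, grows as the carriage slides towards the cradle's -y, hard stop at 0.16. Starts at 0 to 0.02; the notch is at an unknown travel between 0.06 and 0.12, different every time, and must be felt
- plunger (a joint): drop of the spring ball under the carriage, m: about 0.0006 riding on the rail, 0.0044 seated in the notch. Sliding drags with 1 to 3 N; from about 6 mm before the notch the ball tugs the carriage on with up to about 5 N, then blocks: it takes about 10 N to drive it out on either side. Let loose within 3 mm of the notch, the carriage centres itself
- spare: look-alike used filter cartridge standing upright: plain grey, black ends, 36 mm in diameter, 110 mm tall; origin at the centre of its underside
- flask: clear conical flask, 72 mm wide at the foot, 115 mm tall, standing beyond the rail; origin at the centre of its underside
- beaker: clear beaker, 66 mm wide, 85 mm tall, standing beyond the rail; origin at the centre of its underside
- amber: amber glass bottle with black cap, 60 mm wide, 140 mm tall; origin at the centre of its underside
- jar: white jar with blue lid, 68 mm wide, 55 mm tall; origin at the centre of its underside
- washbottle: white plastic bottle with red cap, 68 mm wide, 170 mm tall; origin at the centre of its underside
- wrench: steel wrench lying flat on the bench near the robot, 170 mm long along its x axis; origin at the middle of its underside

How it is judged:
By the outcome, as a careful person would: the job done as asked, in the order asked, and still so for the second after the job is handed in, while the arm keeps its last pose, push and grip.
It also fails if it takes over 72 s, if anything falls off the work surface, if the arm or the gripper's body presses on something with over 40 N, if the wrist force passes 120 N, or if a joint passes its speed limit or range.

## Working session

There is one attempt and no reset: what is moved stays moved. The work goes in short steps, Python scripts to look and compute and a tool call to move; the robot and the scene stay as the last step left them, time stands still between calls to the robot, and variables do not carry over. Pictures are saved under pics/ and viewed, about 8 in all and at most 12, crops included, and the job is handed in when it is done.

Besides the shell and the picture viewer there is one more tool, called after "Request:" in YAML: its name, and indented under it one key for each argument. arm_command: Moves the arm, as the interface text tells. Its arguments: {"type":"object","properties":{"steps":{"type":"array"},"jaw":{"type":"number"}},"required":["steps"]}

```bash
mkdir -p pics; python3 - <<'E'
from cell import *
import cv2
print(state())
for n in("scene","side","wrist"):
    m=camera_model(n); print(n,m)
    im=read_camera(n); cv2.imwrite(f"pics/{n}0.png",im[:,:,::-1])
E
```

```text
{'t': 0.0, 'joints': array([-1.34360599e+00,  4.91558667e-01,  1.55942760e+00,  2.41567707e-05,
        1.09169629e+00, -1.05572610e-01]), 'qvel': array([ 0.00035799,  0.00065777, -0.00157192,  0.00043   ,  0.00160431,
        0.00106758]), 'tau': array([-1.45575115e-03, -6.12648511e+01, -2.58188814e+01,  6.92610419e-02,
        4.81586263e-02, -5.84447912e-05]), 'eef_pos': array([ 204.15474607, -590.49286843,  232.86981529]), 'tcp_rot': array([-3.14145650e+00,  1.08158077e-03, -1.23804446e+00]), 'ft_force': array([ 0.42976033, -0.59435459,  0.82520805]), 'moment': array([ 0.00222292, -0.063039  ,  0.03450702]), 'opening': 1.0026543183028962}
scene {'K': array([[469.66373395,   0.        , 324.48821913],
       [  0.        , 469.66373395, 196.67785942],
       [  0.        ,   0.        ,   1.        ]]), 'xyz': array([1197.26578079, -500.9940809 , 1134.91381761]), 'rotation': array([ 0.6451345 , -0.0067753 ,  0.88056604])}
side {'K': array([[396.74477633,   0.        , 319.09451172],
       [  0.        , 396.74477633, 203.0549373 ],
       [  0.        ,   0.        ,   1.        ]]), 'xyz': array([198.79450124, 509.25716362, 858.8574935 ]), 'rotation': array([ 0.68322768,  0.00631661, -2.46279768])}
wrist {'K': array([[300.98198038,   0.        , 317.13542956],
       [  0.        , 300.98198038, 197.52386202],
       [  0.        ,   0.        ,   1.        ]]), 'xyz': array([ 278.46045957, -564.98434118,  384.08026172]), 'rotation': array([-2.81848249e-01,  5.35963570e-04, -1.23832707e+00])}
```

View pics/scene0.png

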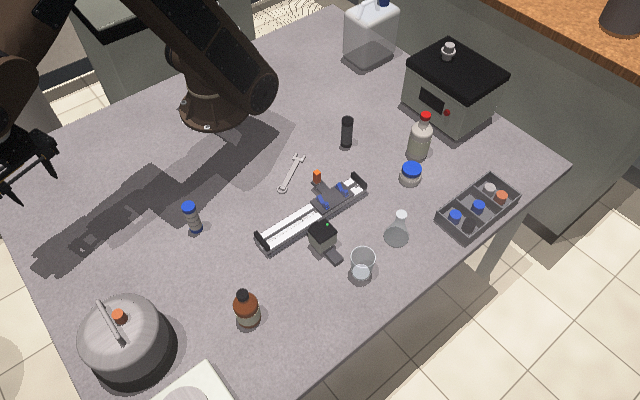

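View pics/side0.png

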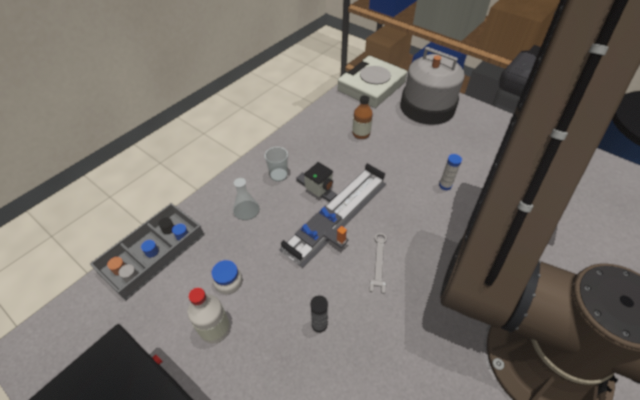

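The cartridge stands at scene (190,217) and side (451,172). The carriage knob is at scene (317,175) and side (341,236). The V supports are at scene (322,201) and (342,188), and the scan head is at scene (322,237). Next I measure them with colour masks.

```bash
cat > h.py <<'E'
import numpy as np, cv2
from scipy.spatial.transform import Rotation as R
from cell import *
def ray(m,uv):
    d=np.linalg.inv(m["K"])@[uv[0],uv[1],1]
    return R.from_euler("xyz",m["rotation"]).apply([d[0],-d[1],-d[2]])
def onz(m,uv,z):
    d=ray(m,uv); return m["xyz"]+d*(z-m["xyz"][2])/d[2]
def cross(m1,u1,m2,u2):
    a,b=ray(m1,u1),ray(m2,u2); a/=np.linalg.norm(a); b/=np.linalg.norm(b)
    s=np.linalg.lstsq(np.c_[a,-b],m2["xyz"]-m1["xyz"],rcond=None)[0]
    p,q=m1["xyz"]+s[0]*a,m2["xyz"]+s[1]*b
    return (p+q)/2,np.linalg.norm(p-q)
def proj(m,p):
    c=R.from_euler("xyz",m["rotation"]).inv().apply(np.asarray(p)-m["xyz"])
    u=m["K"]@[c[0],-c[1],-c[2]]; return u[:2]/u[2]
def blobs(im,col,roi=None,amin=8):
    h=cv2.cvtColor(im,cv2.COLOR_RGB2HSV)
    lo,hi={"blue":((105,130,50),(128,255,255)),"orange":((5,150,80),(16,255,255))}[col]
    k=cv2.inRange(h,lo,hi); M=np.zeros_like(k)
    x0,y0,x1,y1=roi or (0,0,640,400); M[y0:y1,x0:x1]=k[y0:y1,x0:x1]
    n,l,s,c=cv2.connectedComponentsWithStats(M)
    return [(c[i].round(1),s[i].tolist()) for i in range(1,n) if s[i,4]>=amin]
E
python3 - <<'E'
from h import *
sc=cv2.imread("pics/scene0.png")[:,:,::-1];si=cv2.imread("pics/side0.png")[:,:,::-1]
for im,rs in((sc,[(170,190,215,245),(290,160,375,225)]),(si,[(430,145,470,195),(280,195,360,260)])):
    for r in rs:
        for c in("blue","orange"): print(c,blobs(im,c,r))
A=np.hstack([cv2.resize(sc[160:270,245:385],(0,0),fx=3,fy=3,interpolation=2),cv2.resize(si[150:260,270:395],(0,0),fx=3,fy=3,interpolation=2)])
B=np.hstack([cv2.resize(sc[190:245,165:225],(0,0),fx=4,fy=4,interpolation=2),cv2.resize(si[145:200,425:485],(0,0),fx=4,fy=4,interpolation=2)])
C=np.zeros((A.shape[0]+B.shape[0],A.shape[1],3),np.uint8);C[:A.shape[0]]=A;C[A.shape[0]:,:B.shape[1]]=B
cv2.imwrite("pics/crop1.png",C[:,:,::-1])
E
```

```text
blue [(array([187.5, 205.7]), [181, 200, 14, 12, 129])]
orange []
blue [(array([339.5, 186.3]), [337, 183, 6, 8, 26])]
orange [(array([315.9, 173.1]), [313, 169, 8, 12, 39])]
blue [(array([454.2, 159.7]), [449, 155, 12, 11, 110])]
orange []
blue [(array([328.1, 214.5]), [321, 208, 15, 14, 89]), (array([309.7, 231.7]), [302, 225, 16, 15, 99])]
orange [(array([341.1, 233.6]), [338, 227, 8, 15, 90])]
```

View pics/crop1.png

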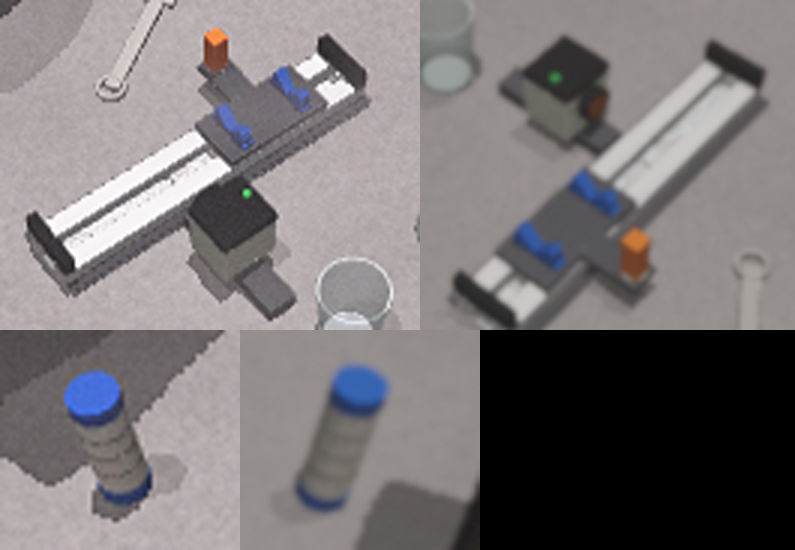

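```bash
python3 - <<'E'
from h import *
a,b=camera_model("scene"),camera_model("side")
for n,u,v,z in(("cart top",(188.2,205.3),(455,159.2),110),("knob top",(316.5,172),(341.6,229.3),81),("V1",(323,202),(328.7,214),55),("V2",(342,189.3),(310,231.7),55),("scan top",(322.8,230.5),(319,173.5),80),("railend",(262.5,244),(382,171),None)):
    print(n,cross(a,u,b,v),z and onz(a,u,z),z and onz(b,v,z))
E
```

```text
cart top (array([ 396.87866348, -306.48064622,  109.22183531]), np.float64(0.04511847960624119)) [ 397.50926941 -306.61724042  110.        ] [ 396.65993078 -305.65738716  110.        ]
knob top (array([506.52683302,  48.94985892,  81.51997719]), np.float64(0.940861584594339)) [505.80986548  48.92915769  81.        ] [507.05049523  48.99580624  81.        ]
V1 (array([578.80244136,  10.58907285,  43.43919156]), np.float64(4.867641072275343)) [587.20980219   6.72514085  55.        ] [571.77645907  15.88708062  55.        ]
V2 (array([579.79740814,  83.50681916,  44.40841144]), np.float64(2.715953642653087)) [586.78151276  78.74482489  55.        ] [573.90165526  88.08771311  55.        ]
scan top (array([669.83422493, -63.97622692,  74.2568816 ]), np.float64(3.02799155882018)) [673.82982648 -65.34980224  80.        ] [665.36878624 -60.89658517  80.        ]
railend (array([ 567.56030029, -207.38998011,   30.17600578]), np.float64(25.339783408478493)) None None
```

The two views agree to about 1 mm on the cartridge (397,-306) and on the knob. The cradle is near (579,48) with yaw about -0.02, and the scan head is at y about -64. I'll plan the pre-grasp with the tool tilted 45° and the closing line radial.

```bash
cat >> h.py <<'E'
def tool(yaw,a): # closing line at yaw, tilted a deg about it from straight down
    return R.from_euler("z",yaw)*R.from_euler("x",180)*R.from_euler("x",a,degrees=True)
def rel(p,r,base=None):
    s=state(); p0,r0=base or (s["eef_pos"],R.from_euler("xyz",s["tcp_rot"]))
    return np.r_[r0.inv().apply(np.asarray(p)-p0)/10,(r0.inv()*r).as_rotvec(degrees=True)].round(2).tolist()
E
python3 - <<'E'
from h import *
r=tool(-.657,45); z=r.apply([0,0,1]); print(z)
c=np.array([397,-306,56.]); p=c-130*z; print(p,rel(p,r))
E
```

```text
[0.60443857 0.7836529  0.14332529]
[ 318.42298533 -407.87487732   37.36771251] [-13.52, -16.76, 19.58, 95.15, -28.42, -24.66]
```

```bash
sed -i 's/from_euler("x",180)/from_euler("x",np.pi)/' h.py
python3 - <<'E'
from h import *
r=tool(-.657,45); z=r.apply([0,0,1]); print(z)
c=np.array([397,-306,56.]); p=c-130*z; print(p,rel(p,r))
E
```

```text
[ 0.43186131  0.55990697 -0.70710678]
[ 340.85802987 -378.78790552  147.92388155] [-15.54, -19.83, 8.52, 43.68, -13.03, -31.56]
```

Request:
arm_command:
  steps:
    - [-15.5, -19.8, 8.5, 43.7, -13, -31.6]
    - [-15.5, -19.8, 8.5, 43.7, -13, -31.6]
    - [-15.5, -19.8, 8.5, 43.7, -13, -31.6]
    - [-15.5, -19.8, 8.5, 43.7, -13, -31.6]
    - [-15.5, -19.8, 8.5, 43.7, -13, -31.6]
    - [-15.5, -19.8, 8.5, 43.7, -13, -31.6]
    - [-15.5, -19.8, 8.5, 43.7, -13, -31.6]
    - [-15.5, -19.8, 8.5, 43.7, -13, -31.6]
    - [-15.5, -19.8, 8.5, 43.7, -13, -31.6]
    - [-15.5, -19.8, 8.5, 43.7, -13, -31.6]
    - [-15.5, -19.8, 8.5, 43.7, -13, -31.6]
    - [-15.5, -19.8, 8.5, 43.7, -13, -31.6]
  jaw: 9.5

```text
t: 1.15
eef_pos: [340.7, -379.7, 149.0]
tcp_rot: [-2.359, -0.002, -0.658]
ft_force: [0.1, 0.5, 0.5]
opening: 0.998
```

```bash
python3 - <<'E'
from h import *
s=state(); print(s["joints"].round(2)); r=tool(-.657,45); z=r.apply([0,0,1])
m=camera_model("wrist"); im=read_camera("wrist"); cv2.imwrite("pics/w1.png",im[:,:,::-1])
c=np.array([397,-306,56.]); print(blobs(im,"blue"),proj(m,[397,-306,110]),proj(m,[397,-306,0]),rel(c,r),rel(c-130*z,r))
E
```

```text
[-1.27  0.62  1.84  0.65  1.27 -1.  ]
[(array([282.8,   3.9]), [271, 0, 30, 12, 212]), (array([321. , 167.5]), [300, 145, 43, 46, 1604]), (array([319.7, 229.1]), [305, 221, 30, 13, 134])] [316.28337101 161.45739017] [316.33362191 218.03828508] [-0.06, -0.01, 13.13, 0.15, -0.09, 0.06] [-0.04, 0.02, 0.13, 0.15, -0.09, 0.06]
```

View pics/w1.png

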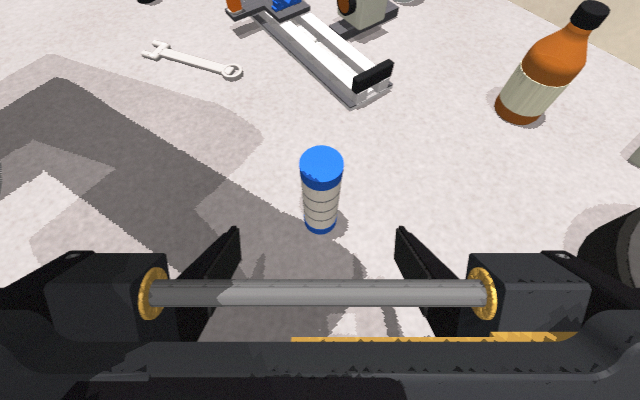

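The cap disc is at (321.5,163) against a prediction of (316.3,161.5), so the cartridge sits about 4 mm towards tool +x. I'll correct for that and advance.

Request:
arm_command:
  steps:
    - [0.35, 0, 1.2, 0, 0, 0]
    - [0.35, 0, 2.6, 0, 0, 0]
    - [0.35, 0, 4, 0, 0, 0]
    - [0.35, 0, 5.4, 0, 0, 0]
    - [0.35, 0, 6.8, 0, 0, 0]
    - [0.35, 0, 8.2, 0, 0, 0]
    - [0.35, 0, 9.6, 0, 0, 0]
    - [0.35, 0, 11, 0, 0, 0]
    - [0.35, 0, 12.2, 0, 0, 0]
    - [0.35, 0, 13.1, 0, 0, 0]
    - [0.35, 0, 13.1, 0, 0, 0]
    - [0.35, 0, 13.1, 0, 0, 0]

```text
t: 2.2
eef_pos: [400.2, -308.2, 55.6]
tcp_rot: [-2.356, -0.001, -0.656]
ft_force: [0.3, 0.6, 0.7]
opening: 1.002
```

Request:
arm_command:
  steps:
    - [0, 0, 0, 0, 0, 0]
    - [0, 0, 0, 0, 0, 0]
    - [0, 0, 0, 0, 0, 0]
    - [0, 0, 0, 0, 0, 0]
    - [0, 0, 0, 0, 0, 0]
    - [0, 0, 0, 0, 0, 0]
    - [0, 0, 0, 0, 0, 0]
    - [0, 0, 0, 0, 0, 0]
    - [0, 0, 0, 0, 0, 0]
    - [0, 0, 0, 0, 0, 0]
    - [0, 0, 0, 0, 0, 0]
    - [0, 0, 0, 0, 0, 0]
  jaw: 2.5

```text
t: 3.2
eef_pos: [400.1, -308.4, 55.8]
tcp_rot: [-2.357, -0.001, -0.656]
ft_force: [-0.3, -0.6, -0.7]
opening: 0.373
```

```bash
python3 - <<'E'
from h import *
s=state(); p=s["eef_pos"]; print(p,s["tcp_rot"],s["opening"],s["ft_force"])
r0=R.from_euler("xyz",s["tcp_rot"])
im=read_camera("wrist"); sc=read_camera("scene")
C=np.zeros((400,800,3),np.uint8); C[:,:480]=cv2.resize(im,(480,300)) [:300].repeat(1,0) if 0 else 0
C[:300,:480]=cv2.resize(im,(480,300)); C[:240,480:]=cv2.resize(sc[180:260,150:256],(320,240),interpolation=2)
cv2.imwrite("pics/g1.png",C[:,:,::-1])
print("lift",rel(p+[0,0,150],r0))
E
```

```text
[ 400.07840831 -308.38690721   55.77362892] [-2.35659829e+00 -1.33962941e-03 -6.56456282e-01] 0.37326341753883974 [-0.29022184 -0.64802422 -0.68147062]
lift [0.02, -10.6, -10.61, 0.0, -0.0, 0.0]
```

View pics/g1.png

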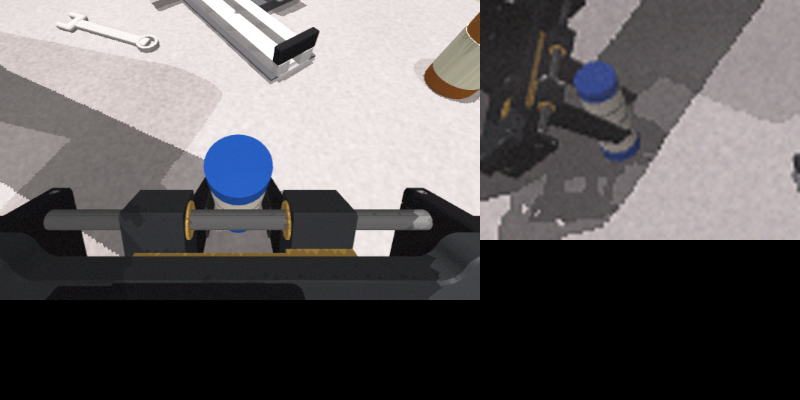

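The cartridge is gripped: the opening is about 35.5 mm, and the picture shows it between the pads. Lifting now.

Request:
arm_command:
  steps:
    - [0, -0.3, -0.3, 0, 0, 0]
    - [0, -1.1, -1.1, 0, 0, 0]
    - [0, -2.2, -2.2, 0, 0, 0]
    - [0, -3.5, -3.5, 0, 0, 0]
    - [0, -4.9, -4.9, 0, 0, 0]
    - [0, -6.3, -6.3, 0, 0, 0]
    - [0, -7.7, -7.7, 0, 0, 0]
    - [0, -8.9, -8.9, 0, 0, 0]
    - [0, -9.8, -9.8, 0, 0, 0]
    - [0, -10.4, -10.4, 0, 0, 0]
    - [0, -10.6, -10.6, 0, 0, 0]
    - [0, -10.6, -10.6, 0, 0, 0]

```text
t: 4.3
eef_pos: [399.9, -308.2, 206.1]
tcp_rot: [-2.357, -0.002, -0.656]
ft_force: [0.6, -0.6, -1.5]
opening: 0.373
```

```bash
python3 - <<'E'
from h import *
s=state(); print(s["ft_force"],s["opening"],s["joints"].round(2))
g=rel([580,20,205],tool(-.02,45)); print(g)
for k in range(1,13): print((np.array(g)*k/12).round(1).tolist(),end=", ")
E
```

```text
[ 0.6157742  -0.60189951 -1.54171432] 0.37299115522468534 [-1.12  0.5   1.89  0.72  1.27 -0.87]
[-5.77, -26.11, 26.2, 0.09, -25.85, -25.72]
[-0.5, -2.2, 2.2, 0.0, -2.2, -2.1], [-1.0, -4.4, 4.4, 0.0, -4.3, -4.3], [-1.4, -6.5, 6.6, 0.0, -6.5, -6.4], [-1.9, -8.7, 8.7, 0.0, -8.6, -8.6], [-2.4, -10.9, 10.9, 0.0, -10.8, -10.7], [-2.9, -13.1, 13.1, 0.0, -12.9, -12.9], [-3.4, -15.2, 15.3, 0.1, -15.1, -15.0], [-3.8, -17.4, 17.5, 0.1, -17.2, -17.1], [-4.3, -19.6, 19.6, 0.1, -19.4, -19.3], [-4.8, -21.8, 21.8, 0.1, -21.5, -21.4], [-5.3, -23.9, 24.0, 0.1, -23.7, -23.6], [-5.8, -26.1, 26.2, 0.1, -25.9, -25.7],
```

Request:
arm_command:
  steps:
    - [-0.2, -0.9, 0.9, 0, -0.9, -0.9]
    - [-0.6, -2.6, 2.6, 0, -2.6, -2.6]
    - [-1.2, -5.2, 5.2, 0, -5.2, -5.1]
    - [-1.8, -8.1, 8.1, 0, -8, -8]
    - [-2.4, -10.9, 10.9, 0, -10.8, -10.7]
    - [-3, -13.6, 13.6, 0, -13.5, -13.4]
    - [-3.6, -16.4, 16.4, 0, -16.2, -16.1]
    - [-4.2, -19, 19.1, 0, -18.9, -18.8]
    - [-4.8, -21.7, 21.7, 0, -21.5, -21.3]
    - [-5.3, -24, 24.1, 0.1, -23.8, -23.6]
    - [-5.6, -25.5, 25.6, 0.1, -25.2, -25.1]
    - [-5.8, -26.1, 26.2, 0.1, -25.9, -25.7]

```text
t: 5.3
eef_pos: [580.3, 23.7, 203.5]
tcp_rot: [-2.354, 0.002, -0.014]
ft_force: [-1.6, -0.2, -1.8]
opening: 0.369
```

Request:
arm_command:
  steps:
    - [0, 0, 0, 0, 0, 0]
    - [0, 0, 0, 0, 0, 0]
    - [0, 0, 0, 0, 0, 0]

```text
t: 5.55
eef_pos: [579.1, 19.3, 204.3]
tcp_rot: [-2.355, 0.002, -0.021]
ft_force: [0.1, -0.7, -2.3]
opening: 0.379
```

```bash
python3 - <<'E'
from h import *
s=state(); print(s["eef_pos"],s["tcp_rot"],s["opening"],s["joints"].round(2))
m=camera_model("wrist"); im=read_camera("wrist"); cv2.imwrite("pics/w2.png",im[:,:,::-1])
for p in([506.5,49,81],[580,11,57],[580,83,57]): print(proj(m,p))
for c in("blue","orange"):print(blobs(im,c,None,20))
E
```

```text
[579.14697075  19.26838365 204.3223757 ] [-2.35482887e+00  1.95092078e-03 -2.11889762e-02] 0.3790289711621303 [-0.38  0.57  1.73  0.76  1.28 -0.76]
[240.92365358 268.68778472]
[318.40612186 312.6229841 ]
[316.84399809 242.33800204]
[(array([490.8,  84.1]), [476, 73, 30, 22, 484]), (array([368. , 105.9]), [348, 88, 41, 37, 1214]), (array([495.2, 120.5]), [481, 109, 30, 23, 533]), (array([317.3, 225.4]), [272, 179, 92, 95, 6818]), (array([317.9, 314.7]), [294, 307, 50, 16, 759])]
[(array([489.7,  51.6]), [477, 42, 26, 19, 345])]
```

View pics/w2.png

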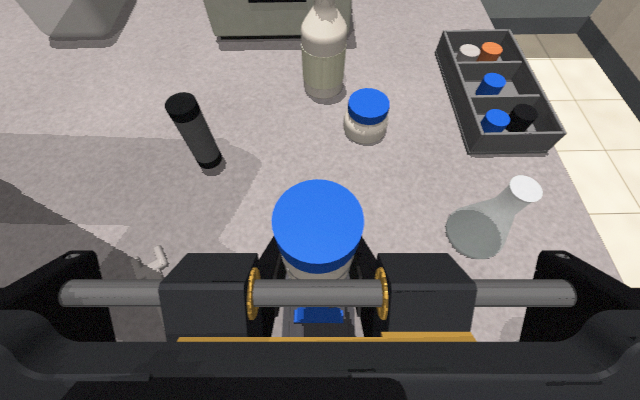

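The V support shows at (318,315) against a prediction of (318.4,312.6), so the cradle position is confirmed to about 1 mm. Now the 90° turn at height, in two halves.

```bash
python3 - <<'E'
from h import *
print(rel([580,47,180],tool(-.02,-45)), rel([580,47,180],tool(-.02,0)))
E
```

```text
[0.02, -0.24, 3.72, -90.07, 0.1, -0.11] [0.02, -0.24, 3.72, -45.07, 0.05, -0.13]
```

Request:
arm_command:
  steps:
    - [0, 0, 0.2, -2, 0, 0]
    - [0, 0, 0.5, -5, 0, 0]
    - [0, 0, 0.9, -9, 0, 0]
    - [0, 0, 1.3, -13, 0, 0]
    - [0, -0.1, 1.7, -17, 0, 0]
    - [0, -0.1, 2.1, -22, 0, 0]
    - [0, -0.2, 2.5, -27, 0, 0]
    - [0, -0.2, 2.9, -32, 0, 0]
    - [0, -0.2, 3.2, -36, 0, 0]
    - [0, -0.2, 3.5, -40, 0, 0]
    - [0, -0.2, 3.6, -43, 0, 0]
    - [0, -0.2, 3.7, -45, 0, -0.1]

```text
t: 6.6
eef_pos: [580.2, 47.7, 180.6]
tcp_rot: [3.139, -0.002, -0.018]
ft_force: [0.1, 0.6, -1.5]
opening: 0.377
```

Request:
arm_command:
  steps:
    - [0, 0, 0, -2, 0, 0]
    - [0, 0, 0, -6, 0, 0]
    - [0, 0, 0, -10, 0, 0]
    - [0, 0, 0, -15, 0, 0]
    - [0, 0, 0, -20, 0, 0]
    - [0, 0, 0, -25, 0, 0]
    - [0, 0, 0, -30, 0, 0]
    - [0, 0, 0, -35, 0, 0]
    - [0, 0, 0, -39, 0, 0]
    - [0, 0, 0, -43, 0, 0]
    - [0, 0, 0, -45, 0, 0]
    - [0, 0, 0, -45, 0, 0]

```text
t: 7.6
eef_pos: [580.1, 48.0, 179.4]
tcp_rot: [2.356, 0.0, -0.017]
ft_force: [-0.6, 0.3, -1.8]
opening: 0.374
```

Request:
arm_command:
  steps:
    - [0, 0, 0, -45, 0, 0]
    - [0, 0, 0, -45, 0, 0]

```text
t: 7.77
eef_pos: [580.9, 46.8, 182.1]
tcp_rot: [2.105, -0.005, -0.019]
ft_force: [0.2, -0.5, -2.5]
opening: 0.375
```

```bash
python3 - <<'E'
from h import *
s=state(); print(s["joints"].round(2),s["opening"],s["ft_force"],s["eef_pos"])
im=read_camera("scene"); im2=read_camera("side")
cv2.imwrite("pics/r1.png",np.hstack([cv2.resize(im[80:260,245:385],(389,500)),cv2.resize(im2[110:260,270:395],(400,500))])[:,:,::-1])
E
```

```text
[ 0.32  0.72  1.66 -0.97  1.4   0.86] 0.3746687128514358 [ 0.22315423 -0.54484083 -2.48468954] [580.93472153  46.83231878 182.08044067]
```

View pics/r1.png

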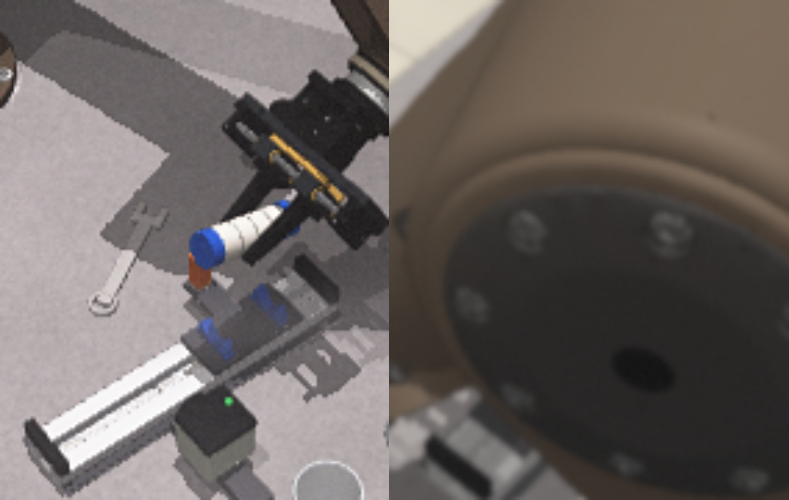

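The third call was relative to the new pose and over-turned by 14°. I'll correct that first and then go down.

```bash
python3 - <<'E'
from h import *
r=tool(-.02,-45)
print(rel([580.3,47,150],r)); b=([580.3,47,150],r); print(rel([580.3,47,75],r,b))
E
```

```text
[0.06, -2.36, 1.53, 14.33, -0.02, 0.25]
[0.0, -5.3, 5.3, 0.0, 0.0, 0.0]
```

Request:
arm_command:
  steps:
    - [0, -0.6, 0.4, 4, 0, 0]
    - [0, -1.2, 0.8, 8, 0, 0.1]
    - [0.1, -1.8, 1.2, 12, 0, 0.2]
    - [0.1, -2.4, 1.5, 14.3, 0, 0.2]
    - [0.1, -2.4, 1.5, 14.3, 0, 0.2]
    - [0.1, -2.4, 1.5, 14.3, 0, 0.2]

```text
t: 8.37
eef_pos: [581.5, 46.3, 152.8]
tcp_rot: [2.359, -0.004, -0.022]
ft_force: [-0.1, -0.3, -1.7]
opening: 0.371
```

Request:
arm_command:
  steps:
    - [0, -0.4, 0.4, 0, 0, 0]
    - [0, -1, 1, 0, 0, 0]
    - [0, -1.7, 1.7, 0, 0, 0]
    - [0, -2.4, 2.4, 0, 0, 0]
    - [0, -3.1, 3.1, 0, 0, 0]
    - [0, -3.8, 3.8, 0, 0, 0]
    - [0, -4.4, 4.4, 0, 0, 0]
    - [0, -4.8, 4.8, 0, 0, 0]
    - [0, -5.1, 5.1, 0, 0, 0]
    - [0, -5.1, 5.1, 0, 0, 0]
    - [0, -5.1, 5.1, 0, 0, 0]

```text
t: 9.28
eef_pos: [581.5, 47.1, 79.6]
tcp_rot: [2.357, -0.002, -0.02]
ft_force: [-0.0, -0.7, -1.2]
opening: 0.374
```

```bash
python3 - <<'E'
from h import *
s=state(); print(s["eef_pos"],s["tcp_rot"],s["ft_force"],s["opening"])
im=read_camera("scene"); cv2.imwrite("pics/r2.png",cv2.resize(im[130:260,255:385],(600,600),interpolation=2)[:,:,::-1])
print(rel([580.3,47,66],tool(-.02,-45)))
E
```

```text
[581.49525789  47.13337296  79.59143167] [ 2.35689818 -0.00245055 -0.02022348] [-0.04524832 -0.69050644 -1.17835994] 0.3735062974402103
[-0.13, -0.97, 0.99, -0.05, -0.11, -0.13]
```

View pics/r2.png

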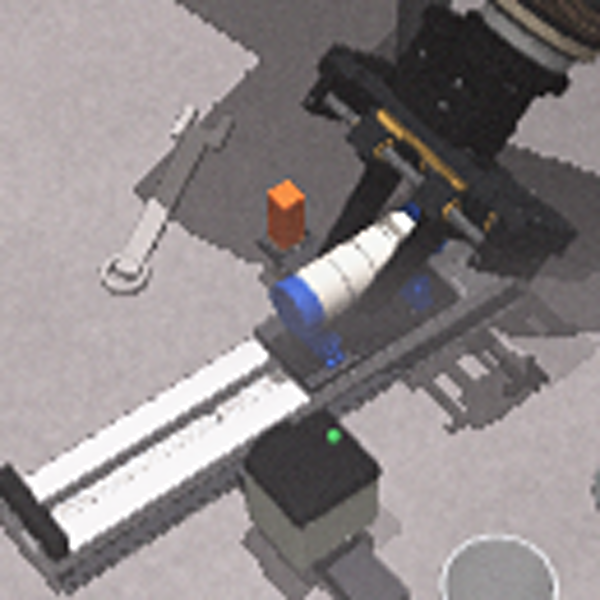

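The cartridge is lying horizontal above the V supports, with the fingers clear of the knob. I'll lower it gently.

Request:
arm_command:
  steps:
    - [-0.1, -0.2, 0.2, 0, 0, 0]
    - [-0.1, -0.4, 0.4, 0, 0, 0]
    - [-0.1, -0.6, 0.6, 0, 0, 0]
    - [-0.1, -0.75, 0.75, 0, 0, 0]
    - [-0.1, -0.75, 0.75, 0, 0, 0]
    - [-0.1, -0.75, 0.75, 0, 0, 0]

```text
t: 9.83
eef_pos: [580.4, 47.1, 68.9]
tcp_rot: [2.357, -0.002, -0.02]
ft_force: [0.2, -0.1, -0.8]
opening: 0.377
```

Request:
arm_command:
  steps:
    - [0, -0.1, 0.1, 0, 0, 0]
    - [0, -0.2, 0.2, 0, 0, 0]
    - [0, -0.2, 0.2, 0, 0, 0]
    - [0, -0.2, 0.2, 0, 0, 0]

```text
t: 10.17
eef_pos: [580.4, 47.1, 66.1]
tcp_rot: [2.357, -0.002, -0.02]
ft_force: [-0.3, 0.3, -1.3]
opening: 0.374
```

Request:
arm_command:
  steps:
    - [0, -0.07, 0.07, 0, 0, 0]
    - [0, -0.07, 0.07, 0, 0, 0]
    - [0, -0.07, 0.07, 0, 0, 0]

```text
t: 10.42
eef_pos: [580.5, 47.1, 65.1]
tcp_rot: [2.357, -0.002, -0.02]
ft_force: [-0.8, -1.0, -1.1]
opening: 0.373
```

Request:
arm_command:
  steps:
    - [0, -0.07, 0.07, 0, 0, 0]
    - [0, -0.07, 0.07, 0, 0, 0]
    - [0, -0.07, 0.07, 0, 0, 0]

```text
t: 10.67
eef_pos: [580.6, 47.2, 64.3]
tcp_rot: [2.357, -0.003, -0.02]
ft_force: [0.1, 0.1, 0.6]
opening: 0.374
```

Request:
arm_command:
  steps:
    - [0, -0.07, 0.07, 0, 0, 0]
    - [0, -0.07, 0.07, 0, 0, 0]
    - [0, -0.07, 0.07, 0, 0, 0]

```text
t: 10.92
eef_pos: [580.7, 47.1, 64.0]
tcp_rot: [2.356, -0.003, -0.02]
ft_force: [-0.2, 0.5, 5.7]
opening: 0.374
```

It made contact at z about 64 with 5.7 N of upward force, so it is seated. Releasing and backing off.

Request:
arm_command:
  steps:
    - [0, 0, 0, 0, 0, 0]
    - [0, 0, 0, 0, 0, 0]
    - [0, 0, 0, 0, 0, 0]
    - [0, 0, 0, 0, 0, 0]
    - [0, 0, 0, 0, 0, 0]
    - [0, 0, 0, 0, 0, 0]
    - [0, 0, 0, 0, 0, 0]
    - [0, 0, 0, 0, 0, 0]
  jaw: 6

```text
t: 11.58
eef_pos: [580.4, 47.2, 63.1]
tcp_rot: [2.357, -0.002, -0.02]
ft_force: [-0.8, -1.5, -0.1]
opening: 0.627
```

Request:
arm_command:
  steps:
    - [0, 0, -0.4, 0, 0, 0]
    - [0, 0, -1.2, 0, 0, 0]
    - [0, 0, -2.4, 0, 0, 0]
    - [0, 0, -3.8, 0, 0, 0]
    - [0, 0, -5.3, 0, 0, 0]
    - [0, 0, -6.8, 0, 0, 0]
    - [0, 0, -8.3, 0, 0, 0]
    - [0, 0, -9.8, 0, 0, 0]
    - [0, 0, -11.3, 0, 0, 0]
    - [0, 0, -12.8, 0, 0, 0]
    - [0, 0, -14, 0, 0, 0]
    - [0, 0, -14, 0, 0, 0]

```text
t: 12.58
eef_pos: [582.7, 148.4, 164.5]
tcp_rot: [2.359, -0.006, -0.018]
ft_force: [0.6, 0.1, -0.4]
opening: 0.634
```

```bash
python3 - <<'E'
from h import *
s=state(); print(s["eef_pos"],s["ft_force"],s["opening"],s["joints"].round(2))
m=camera_model("wrist");im=read_camera("scene"); w=read_camera("wrist")
cv2.imwrite("pics/r3.png",np.hstack([cv2.resize(im[150:260,255:365],(300,300),interpolation=2),cv2.resize(w,(480,300))])[:,:,::-1])
print(blobs(w,"orange",None,20),proj(m,[506.5,49,81]))
a=camera_model("scene")
for c in("orange","blue"): print(blobs(im,c,(290,150,375,225)))
r=tool(-.02,0)
print("above knob",rel([506.5,49,160],r)); print(rel([540,120,190],r))
E
```

```text
[582.69126716 148.35400824 164.53893081] [ 0.61465622  0.12161892 -0.42613243] 0.6335808035129906 [ 0.41  0.71  1.57 -0.72  1.33  0.78]
[(array([243.9, 185.5]), [232, 167, 24, 44, 735]), (array([357.9, 226. ]), [357, 217, 3, 19, 46])] [240.95706855 207.17184139]
[(array([316.4, 173.6]), [313, 169, 8, 12, 51])]
[(array([346.5, 180.8]), [342, 177, 9, 9, 41]), (array([319.1, 195.9]), [316, 193, 7, 7, 27])]
above knob [-7.37, 6.84, 7.16, 44.93, -0.18, -0.04]
[-4.15, 3.88, -0.02, 44.93, -0.18, -0.04]
```

View pics/r3.png

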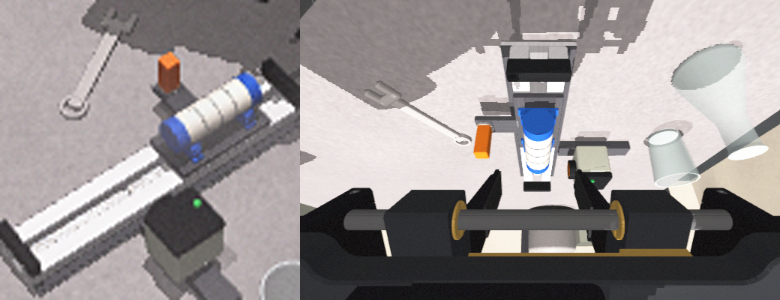

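The cartridge rests in both V supports, and the knob is unmoved at scene (316.4,173.6). Next I take the knob from above with the closing line along the rail.

```bash
python3 - <<'E'
from h import *
g=np.array(rel([506.5,49,190],tool(1.55,0)));print(g.tolist(),np.linalg.norm(g[3:]))
E
```

```text
[-7.36, 8.96, 5.03, 35.28, 34.97, -84.93] 98.39046803425626
```

Request:
arm_command:
  steps:
    - [-0.6, 0.7, 0.4, 2.9, 2.9, -7.1]
    - [-1.2, 1.5, 0.8, 5.9, 5.8, -14.2]
    - [-1.8, 2.2, 1.3, 8.8, 8.7, -21.2]
    - [-2.5, 3, 1.7, 11.8, 11.7, -28.3]
    - [-3.1, 3.7, 2.1, 14.7, 14.6, -35.4]
    - [-3.7, 4.5, 2.5, 17.6, 17.5, -42.5]
    - [-4.3, 5.2, 2.9, 20.6, 20.4, -49.5]
    - [-4.9, 6, 3.4, 23.5, 23.3, -56.6]
    - [-5.5, 6.7, 3.8, 26.5, 26.2, -63.7]
    - [-6.1, 7.5, 4.2, 29.4, 29.1, -70.8]
    - [-6.7, 8.2, 4.6, 32.3, 32, -77.9]
    - [-7.4, 9, 5, 35.3, 35, -84.9]

```text
t: 13.68
eef_pos: [507.0, 49.6, 189.3]
tcp_rot: [3.019, 0.097, 1.271]
ft_force: [0.4, 0.6, -0.2]
opening: 0.63
```

```bash
python3 - <<'E'
from h import *
print(state()["qvel"].round(2),rel([506.5,49,190],tool(1.55,0)))
E
```

```text
[-0.48 -0.16  0.07  0.92  0.17 -2.18] [-0.08, -0.02, -0.07, 6.21, 6.52, -15.62]
```

Request:
arm_command:
  steps:
    - [0, 0, 0, 2.4, 2.5, -6]
    - [0, 0, 0, 4.8, 5, -12]
    - [0, 0, 0, 5, 5.2, -13]
    - [0, 0, 0, 5, 5.2, -13]
    - [0, 0, 0, 5, 5.2, -13]
    - [0, 0, 0, 5, 5.2, -13]

```text
t: 14.18
eef_pos: [507.4, 50.3, 189.2]
tcp_rot: [3.119, 0.025, 1.499]
ft_force: [0.5, 0.9, -0.2]
opening: 0.63
```

```bash
python3 - <<'E'
from h import *
print(rel([506.5,49,190],tool(1.55,0)))
m=camera_model("wrist");w=read_camera("wrist");cv2.imwrite("pics/w4.png",w[:,:,::-1])
print(blobs(w,"orange",None,20),proj(m,[506.5,49,81]),proj(m,[506.5,49,35]))
E
```

```text
[-0.14, -0.07, -0.08, 1.25, 1.48, -2.93]
[(array([318.5, 192.4]), [309, 177, 20, 31, 552])] [318.83751682 197.76473587] [319.73825533 184.5208706 ]
```

View pics/w4.png

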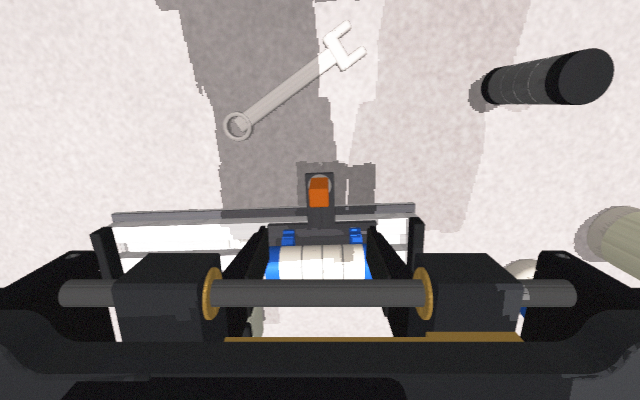

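The knob is at (318.5,192), as predicted. Descending to the grip height and closing.

Request:
arm_command:
  steps:
    - [-0.1, -0.1, 0.8, 1.2, 1.4, -2.8]
    - [-0.1, -0.1, 2, 1.2, 1.4, -2.8]
    - [-0.1, -0.1, 3.4, 1.2, 1.4, -2.8]
    - [-0.1, -0.1, 4.8, 1.2, 1.4, -2.8]
    - [-0.1, -0.1, 6.2, 1.2, 1.4, -2.8]
    - [-0.1, -0.1, 7.6, 1.2, 1.4, -2.8]
    - [-0.1, -0.1, 9, 1.2, 1.4, -2.8]
    - [-0.1, -0.1, 10, 1.2, 1.4, -2.8]
    - [-0.1, -0.1, 10.4, 1.2, 1.4, -2.8]
    - [-0.1, -0.1, 10.4, 1.2, 1.4, -2.8]

```text
t: 15.07
eef_pos: [508.5, 46.8, 84.9]
tcp_rot: [3.142, 0.001, 1.549]
ft_force: [-0.2, -0.9, 0.1]
opening: 0.631
```

```bash
python3 - <<'E'
from h import *
print(state()["ft_force"],rel([506.5,49,65],tool(1.55,0)))
E
```

```text
[-0.18357227 -0.8846704   0.07881378] [0.21, -0.21, 1.99, 0.0, 0.06, -0.04]
```

Request:
arm_command:
  steps:
    - [0.1, -0.1, 0.6, 0, 0, 0]
    - [0.2, -0.2, 1.3, 0, 0, 0]
    - [0.2, -0.2, 1.9, 0, 0, 0]
    - [0.2, -0.2, 2, 0, 0, 0]
    - [0.2, -0.2, 2, 0, 0, 0]

```text
t: 15.48
eef_pos: [506.8, 48.7, 65.2]
tcp_rot: [3.141, 0.001, 1.549]
ft_force: [0.0, 0.5, 0.4]
opening: 0.634
```

Request:
arm_command:
  steps:
    - [0, 0, 0, 0, 0, 0]
    - [0, 0, 0, 0, 0, 0]
    - [0, 0, 0, 0, 0, 0]
    - [0, 0, 0, 0, 0, 0]
    - [0, 0, 0, 0, 0, 0]
    - [0, 0, 0, 0, 0, 0]
    - [0, 0, 0, 0, 0, 0]
    - [0, 0, 0, 0, 0, 0]
    - [0, 0, 0, 0, 0, 0]
    - [0, 0, 0, 0, 0, 0]
  jaw: 0.8

```text
t: 16.32
eef_pos: [506.9, 48.7, 65.7]
tcp_rot: [3.14, 0.001, 1.549]
ft_force: [0.2, -0.0, 0.3]
opening: 0.19
```

```bash
python3 - <<'E'
from h import *
s=state();print(s["eef_pos"],s["tcp_rot"],s["ft_force"],s["opening"])
# unit -y of cradle (yaw -0.02) in tool axes
print(R.from_euler("xyz",s["tcp_rot"]).inv().apply([-.02,-1,0]))
E
```

```text
[506.93775205  48.69311163  65.66184508] [3.14013711e+00 1.00333625e-03 1.54925408e+00] [ 0.15475394 -0.00248912  0.31140545] 0.18983606586457355
[-1.00019828  0.00154376  0.00100578]
```

The knob is held at 18 mm opening. From the scan head, the notch should be about 110 mm away. I'll slide along tool -x.

Request:
arm_command:
  steps:
    - [-0.3, 0, 0, 0, 0, 0]
    - [-0.8, 0, 0, 0, 0, 0]
    - [-1.4, 0, 0, 0, 0, 0]
    - [-2, 0, 0, 0, 0, 0]
    - [-2.6, 0, 0, 0, 0, 0]
    - [-3.2, 0, 0, 0, 0, 0]
    - [-3.8, 0, 0, 0, 0, 0]
    - [-4.4, 0, 0, 0, 0, 0]
    - [-4.9, 0, 0, 0, 0, 0]
    - [-5.3, 0, 0, 0, 0, 0]
    - [-5.5, 0, 0, 0, 0, 0]
    - [-5.5, 0, 0, 0, 0, 0]

```text
t: 17.32
eef_pos: [505.5, -6.9, 65.7]
tcp_rot: [3.141, 0.001, 1.549]
ft_force: [-2.0, -1.2, 3.6]
opening: 0.188
```

Request:
arm_command:
  steps:
    - [-0.3, 0, 0, 0, 0, 0]
    - [-0.7, 0, 0, 0, 0, 0]
    - [-1.1, 0, 0, 0, 0, 0]
    - [-1.5, 0, 0, 0, 0, 0]
    - [-1.9, 0, 0, 0, 0, 0]
    - [-2.3, 0, 0, 0, 0, 0]
    - [-2.7, 0, 0, 0, 0, 0]
    - [-2.9, 0, 0, 0, 0, 0]
    - [-3, 0, 0, 0, 0, 0]
    - [-3, 0, 0, 0, 0, 0]

```text
t: 18.15
eef_pos: [504.7, -36.5, 65.6]
tcp_rot: [3.141, 0.001, 1.549]
ft_force: [-5.6, -1.2, 4.0]
opening: 0.19
```

```bash
python3 - <<'E'
from h import *
s=state();print(s["eef_pos"],s["tcp_rot"],s["ft_force"],s["opening"])
a,b=camera_model("scene"),camera_model("side");im=read_camera("scene")
cv2.imwrite("pics/s5.png",cv2.resize(im[150:280,235:385],(690,598),interpolation=2)[:,:,::-1])
E
```

```text
[504.67066929 -36.52129391  65.63060993] [3.14119626e+00 1.11332591e-03 1.54939770e+00] [-5.62436771 -1.23600545  4.03003976] 0.18970419356500942
```

View pics/s5.png

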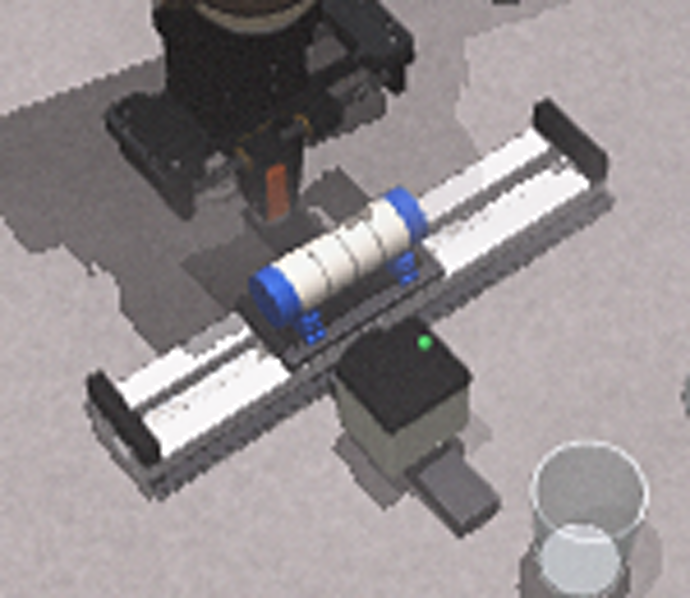

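Everything is in order: the cartridge is in the cradle, with the scan head about 25 mm further along the rail. The side load of -5.6 N in x says the rail runs slightly more towards -x, so I'll relieve that and creep.

Request:
arm_command:
  steps:
    - [-0.3, -0.1, 0, 0, 0, 0]
    - [-0.6, -0.15, 0, 0, 0, 0]
    - [-0.8, -0.15, 0, 0, 0, 0]
    - [-0.8, -0.15, 0, 0, 0, 0]

```text
t: 18.53
eef_pos: [504.2, -44.9, 65.7]
tcp_rot: [3.138, 0.001, 1.549]
ft_force: [3.5, -0.9, -3.5]
opening: 0.188
```

Request:
arm_command:
  steps:
    - [-0.1, 0, 0, 0, 0, 0]
    - [-0.2, 0, 0, 0, 0, 0]
    - [-0.3, 0, 0, 0, 0, 0]

```text
t: 18.78
eef_pos: [504.2, -47.4, 65.7]
tcp_rot: [3.139, 0.001, 1.549]
ft_force: [5.0, 2.7, -4.9]
opening: 0.191
```

Request:
arm_command:
  steps:
    - [-0.1, 0, 0, 0, 0, 0]
    - [-0.2, 0, 0, 0, 0, 0]
    - [-0.3, 0, 0, 0, 0, 0]

```text
t: 19.03
eef_pos: [504.0, -50.4, 65.7]
tcp_rot: [3.139, 0.001, 1.549]
ft_force: [5.8, 3.4, -3.9]
opening: 0.186
```

Request:
arm_command:
  steps:
    - [-0.1, 0, 0, 0, 0, 0]
    - [-0.2, 0, 0, 0, 0, 0]

```text
t: 19.2
eef_pos: [504.0, -52.4, 65.7]
tcp_rot: [3.139, 0.001, 1.549]
ft_force: [4.2, 3.3, -4.8]
opening: 0.189
```

Request:
arm_command:
  steps:
    - [-0.1, 0.06, 0, 0, 0, 0]
    - [-0.2, 0.06, 0, 0, 0, 0]

```text
t: 19.37
eef_pos: [504.0, -54.3, 65.7]
tcp_rot: [3.14, 0.001, 1.549]
ft_force: [2.6, 1.5, -3.0]
opening: 0.184
```

Request:
arm_command:
  steps:
    - [-0.1, 0, 0, 0, 0, 0]
    - [-0.15, 0, 0, 0, 0, 0]

```text
t: 19.53
eef_pos: [503.9, -56.0, 65.7]
tcp_rot: [3.14, 0.001, 1.549]
ft_force: [4.1, -0.7, -3.4]
opening: 0.186
```

Request:
arm_command:
  steps:
    - [-0.1, 0, 0, 0, 0, 0]
    - [-0.15, 0, 0, 0, 0, 0]

```text
t: 19.7
eef_pos: [503.9, -57.6, 65.7]
tcp_rot: [3.14, 0.001, 1.549]
ft_force: [3.3, -1.7, -3.3]
opening: 0.185
```

Request:
arm_command:
  steps:
    - [-0.1, 0, 0, 0, 0, 0]
    - [-0.15, 0, 0, 0, 0, 0]

```text
t: 19.87
eef_pos: [503.9, -59.1, 65.7]
tcp_rot: [3.14, 0.001, 1.549]
ft_force: [3.8, -4.3, -4.4]
opening: 0.189
```

The ball has begun to tug: fy went from +3 to -4.3. Continuing in small steps.

Request:
arm_command:
  steps:
    - [-0.06, 0, 0, 0, 0, 0]
    - [-0.06, 0, 0, 0, 0, 0]

```text
t: 20.03
eef_pos: [503.9, -59.8, 65.7]
tcp_rot: [3.14, 0.001, 1.549]
ft_force: [3.7, -4.4, -4.6]
opening: 0.186
```

Request:
arm_command:
  steps:
    - [-0.06, 0, 0, 0, 0, 0]
    - [-0.06, 0, 0, 0, 0, 0]

```text
t: 20.2
eef_pos: [503.8, -60.5, 65.7]
tcp_rot: [3.14, 0.002, 1.549]
ft_force: [2.4, -7.1, -4.9]
opening: 0.189
```

Request:
arm_command:
  steps:
    - [-0.06, 0, 0, 0, 0, 0]
    - [-0.06, 0, 0, 0, 0, 0]

```text
t: 20.37
eef_pos: [503.8, -61.0, 65.7]
tcp_rot: [3.14, 0.001, 1.549]
ft_force: [2.9, -6.1, -4.9]
opening: 0.185
```

Request:
arm_command:
  steps:
    - [-0.06, 0, 0, 0, 0, 0]
    - [-0.06, 0, 0, 0, 0, 0]

```text
t: 20.53
eef_pos: [503.8, -61.3, 65.7]
tcp_rot: [3.14, 0.001, 1.549]
ft_force: [4.4, -1.8, -4.7]
opening: 0.184
```

Request:
arm_command:
  steps:
    - [-0.06, 0, 0, 0, 0, 0]
    - [-0.06, 0, 0, 0, 0, 0]

```text
t: 20.7
eef_pos: [503.8, -61.5, 65.7]
tcp_rot: [3.14, 0.001, 1.549]
ft_force: [4.7, 1.0, -5.0]
opening: 0.192
```

Request:
arm_command:
  steps:
    - [-0.06, 0, 0, 0, 0, 0]
    - [-0.06, 0, 0, 0, 0, 0]

```text
t: 20.87
eef_pos: [503.8, -61.8, 65.7]
tcp_rot: [3.14, 0.0, 1.549]
ft_force: [5.2, 3.5, -3.9]
opening: 0.185
```

fy jumped from -7 to +3.5 over 0.8 mm, so the ball is seated near y about -61.5. One small push to confirm that it blocks, then I ease back.

Request:
arm_command:
  steps:
    - [-0.05, 0, 0, 0, 0, 0]
    - [-0.05, 0, 0, 0, 0, 0]

```text
t: 21.03
eef_pos: [503.7, -62.0, 65.7]
tcp_rot: [3.14, -0.0, 1.549]
ft_force: [6.4, 7.8, -4.8]
opening: 0.186
```

Request:
arm_command:
  steps:
    - [0.08, 0, 0, 0, 0, 0]
    - [0.08, 0, 0, 0, 0, 0]
    - [0.08, 0, 0, 0, 0, 0]
    - [0.08, 0, 0, 0, 0, 0]

```text
t: 21.37
eef_pos: [503.7, -61.6, 65.7]
tcp_rot: [3.14, 0.001, 1.549]
ft_force: [5.6, 3.3, -4.1]
opening: 0.188
```

```bash
python3 - <<'E'
from h import *
s=state();print(s["eef_pos"],s["ft_force"],s["opening"])
im=read_camera("scene")
cv2.imwrite("pics/s6.png",cv2.resize(im[120:300,160:400],(800,600),interpolation=2)[:,:,::-1])
E
```

```text
[503.74976009 -61.60435395  65.71286842] [ 5.58832837  3.28683277 -4.10913002] 0.18790085147406269
```

View pics/s6.png

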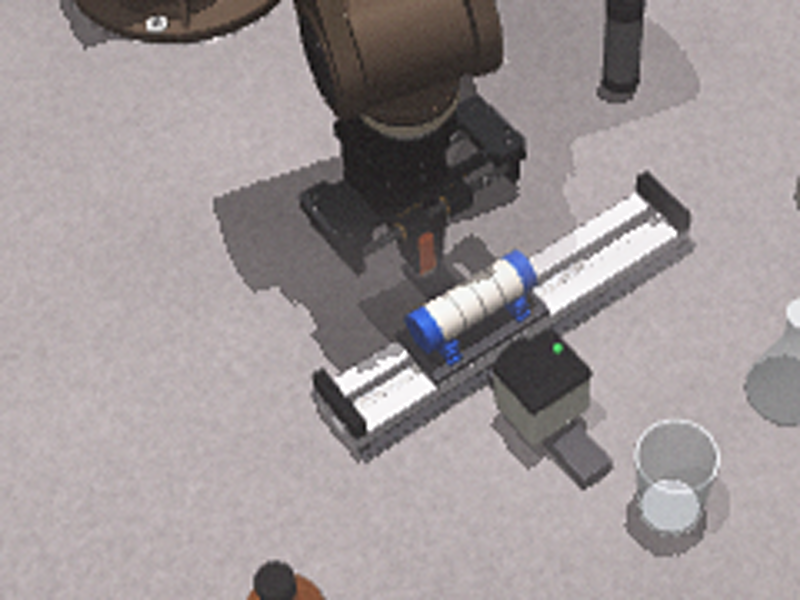

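The carriage is level with the scan head, the cartridge is in the cradle and the knob is held. I'll ease off the remaining push and hand in.

Request:
arm_command:
  steps:
    - [0.04, -0.02, 0, 0, 0, 0]
    - [0.04, -0.02, 0, 0, 0, 0]
    - [0.04, -0.02, 0, 0, 0, 0]
    - [0.04, -0.02, 0, 0, 0, 0]

```text
t: 21.75
eef_pos: [503.8, -61.5, 65.7]
tcp_rot: [3.14, 0.001, 1.549]
ft_force: [6.3, 0.5, -5.1]
opening: 0.19
```

```bash
python3 -c "
from cell import *
s=state();print(s['t'],s['eef_pos'],s['ft_force'],s['opening']);print(job_done())"
```

```text
21.75 [503.77602064 -61.47839713  65.73725584] [ 6.32161712  0.52369807 -5.06730421] 0.18956998415204032
the job is handed in; nothing more can be done
None
```

The cartridge is lying in the V cradle, released, and the carriage is in the ball detent with the gripper still holding the knob. I handed the job in at 21.8 s.

- **Cartridge:** I gripped it at mid-height with the tool tilted 45°, turned it 90° above the cradle and lowered it until about 6 N of contact showed, then let go. I over-turned it by about 14° while it was still in the air and corrected that before lowering. The last picture shows it resting on both supports.
- **Detent:** As the carriage slid, the force along the rail went from about +3 N of drag to -7 N as the ball tugged. It then rose steeply to +7.8 N where the ball blocked, over about 1.5 mm. I eased back to 0.5 N at y = -61.5 mm, which matches the scan head's middle in the pictures (y about -64 mm, good to a few mm).
- **Disagreement:** About 6 N of sideways and 5 N of vertical load stayed on the knob, because my line was slightly off the rail's. That is well below the limits.
- **Other items:** I did not re-measure the rest of the bench. Nothing in the last picture looks disturbed, though it does not show the wrench, the jar or the wash bottle.

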